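# Pack LED heat sinks head to tail in a transport tray

### The arm

A 6-joint arm with a two-finger parallel gripper is mounted at the origin on the work surface. World frame = base frame: x ahead of the robot, y to its left, z up, the work surface at z = 0. Lengths are in mm, angles in rad, forces in N, time in s.
With the tool pointing down it reaches from about 275 to 1000 mm from the base axis. Payload 8.4 kg.
Tool frame: the origin (TCP) lies midway between the tips of the shut fingers; the grasp point (between the pads) lies 19 mm behind it (r.grip_point_offset is the distance from the TCP to the grasp point, in mm); z points along the fingers, y is the line along which they close (so a half turn about z gives the same grasp; the last joint's range is limited). The gripper opens to 85 mm and grips with 20 to 120 N. Pads are 22 mm wide; open, the fingers measure 114 mm over their backs; the gripper's body (76 mm by 85 mm) begins 54 mm behind the grasp point. The pads swing forward as they close: fully open they stand 13 mm farther back than shut.
Start: joints at [-0.002, 0.353, 1.633, -0, 1.155, -0.002], TCP at [625.002, -0, 231.281] pointing down, gripper open.
Joint ranges: [-2.63, 2.63], [-0.92, 2.1], [0.06, 2.66], [-1.3, 4.44], [0, 2.69], [-3.02, 3.02]. Speed limits (rad/s): [2.22, 2.22, 2.79, 3.14, 3.14, 3.14].

### API

Orientations are given as [roll, pitch, yaw] about the fixed x, y, z axes, in that order (R = Rz(yaw) Ry(pitch) Rx(roll)).
In Python, from rig import r gives the robot as it stands. The module is installed in compiled form; this text tells all that it offers.
- The arm moves only by the shell command python3 -m creep 'ROWS' [FORCE]. ROWS is text: rows parted by semicolons, each of 7 numbers parted by spaces: the turn, a rotation vector about the tool's x, y, z in degrees, then the shift along the tool's x, y, z in m, then the closure in counts, from 0 (fully open) to 255 (shut). A call has 1 to 8 rows; each row is the pose to reach, as a shift and turn from the pose commanded when the call began, along the tool's axes at that moment; what a row does not reach only later rows make up. A row lasts 1/8 s, in which the tool goes at most 62.5 mm and 10.7 degrees, less where a joint would pass 70% of its speed; a pose out of reach is approached as far as the arm can. A call with a gripper value outside its range is refused whole. The fingers move at their own pace and stop on an object; FORCE is the grip in N (left out, the last holds). Time passes only in rows, so rows that repeat a pose let the fingers close. It gives the time, the measured TCP pose, the force, the opening and the grip force at its end, in the units of the state.
- r.sense(): the state, without advancing time (a new reading comes with each control period).
- r.grab_frame(name): name is "scene" or "side" or "wrist"; returns a dict with "img" (400x640x3 uint8, red, green, blue), "range_z" (400x640 float32, mm along the optical axis (not along the pixel's ray), 0 where there is no reading), "K" (3x3 intrinsics, pixels), "world_from_camera" (4x4, takes a point from camera to world coordinates). Camera axes: x right, y up, looking along -z (the intrinsics and any distortion apply to the point x, -y, -z); pixel columns grow to the right and rows downward; lengths in mm; the calibration is good to about 2 mm. The wrist camera is an equidistant fisheye: a pixel r from the principal point sees the ray r / f radians off the axis. A picture is of the moment at which its call begins.
- r.sign_off(): hands the job in; it is judged then, once.
The state is a dict: "clock": time; "qpos": joint angles; "qvel": joint speeds; "joint_efforts": joint torques, N m; "eef_pos": TCP position; "tcp_rot": TCP orientation; "contact_force": force on the tool from outside, world axes, zero at the start; "wrist_torque": the same for the moment, N m; "opening": opening from 0.0 (shut) to 1.0 (fully open); "grasp_force": force on a finger pad.
Only numpy, scipy, OpenCV 4.12 (cv2) and the standard library are available. Lean on these libraries where they do the work, as an engineer would, in place of code of your own. Each camera call takes 0.05 s, during which the arm holds its last target. There are 200 camera calls.

### The job

Finish packing the free lane of the transport tray like the finished lane beside it: one round LED heat sink already stands in it, and the other three are on the bench. All four must stand in one row in the lane, alternately flange down and flange up (none is turned over: each stays the way up it stands now), slid up tight against one another and the closed end so that the flanges lap and no sink sticks out past the tray's open front. Do not topple a sink, and leave the flux bottle, the black fin block and the screwdriver where they are.

Things in the scene. Friction and masses are not known exactly. Their poses are not given: they have to be found in the camera images.
- tray: Black two-lane tray, fixed; walls 3 mm thick, 28 mm high; paper-thin floor level with the bench. Origin: bench level, centre line of the FREE lane, inner face of its closed end; x along the lane to the open front, z up. Free lane: 76 mm wide (y -38 to 38 mm), 232 mm long. One of the four loose sinks already stands in it, axis 34 to 46 mm from the closed end; the other three stand on the bench.
- front (a point): Middle of the free lane's open front edge, at bench level (232 mm from the closed end); x points out of the lane. Packed alternately and touching, sinks stand 53 mm from axis to axis and four take 225 mm of the lane; neighbours the same way up would stand 66 mm apart and do not fit.
- packed_row (a point): Centre of the tray's second lane (on the -y side, centre line 79 mm from the free lane's), half-way along, on top. It already holds a finished row of four such sinks, fixed, under a yellow retaining bar 12 mm wide whose top is 31 mm above the bench. Nothing to do there.
- down_1_mid (a point): Turned aluminium LED heat sink, hat-shaped: a flat round mounting flange 66 mm across and 5 mm thick on a finned round hub 40 mm across and 21 mm long, 26 mm overall, about 110 g. This one stands FLANGE DOWN, finned hub on top (hub from 5 to 26 mm above the bench). The point is on its axis, half-way up, 13 mm above the bench; z up.
- down_2_mid (a point): Turned aluminium LED heat sink, hat-shaped: a flat round mounting flange 66 mm across and 5 mm thick on a finned round hub 40 mm across and 21 mm long, 26 mm overall, about 110 g. This one stands FLANGE DOWN, finned hub on top (hub from 5 to 26 mm above the bench). The point is on its axis, half-way up, 13 mm above the bench; z up.
- up_1_mid (a point): Turned aluminium LED heat sink, hat-shaped: a flat round mounting flange 66 mm across and 5 mm thick on a finned round hub 40 mm across and 21 mm long, 26 mm overall, about 110 g. This one stands FLANGE UP, on its hub, with the flat flange (white pad in the middle) on top from 21 to 26 mm above the bench. The point is on its axis, half-way up, 13 mm above the bench; z up.
- up_2_mid (a point): Turned aluminium LED heat sink, hat-shaped: a flat round mounting flange 66 mm across and 5 mm thick on a finned round hub 40 mm across and 21 mm long, 26 mm overall, about 110 g. This one stands FLANGE UP, on its hub, with the flat flange (white pad in the middle) on top from 21 to 26 mm above the bench. The point is on its axis, half-way up, 13 mm above the bench; z up.
- flux_mid (a point): Bystander: round amber flux bottle with black cap, 42 mm across, 105 mm tall, standing; the point is at its centre, half-way up. Leave it.
- fin_block_mid (a point): Bystander: square black finned block 50 x 50 mm, 32 mm high, standing; the point is at its centre, half-way up. Leave it.
- driver_mid (a point): Bystander: screwdriver lying on the bench between the robot and the tray, 170 mm long along its own x, yellow handle 26 mm thick; the point is at the middle of its length, 13 mm above the bench. Leave it.
Not all that is in view belongs to the job. What is shaped like the part that bears up_2_mid but yellow is not meant. What is shaped like the part that bears up_1_mid but orange is not meant.

How it is judged (in metres and radians):
At the end, for the whole second after the job is handed in: All four sinks stand upright (within 6 degrees) on the floor of the free lane, on its centre line within 8 mm, each axis 29 to 199 mm from the closed end, so that no flange passes the tray's front edge (7 mm of slack in all: only the alternate order fits), released and at rest (x of down_1_mid in the frame of tray between 0.029 and 0.199 m and y of down_1_mid in the frame of tray between -0.008 and 0.008 m and z of each of down_1_mid, down_2_mid, up_1_mid, up_2_mid in the frame of tray below 0.018 m and angle between each of down_1_mid, down_2_mid, up_1_mid, up_2_mid's own z axis and vertical below 0.1 rad and linear speed of each of down_1, down_2, up_1, up_2 below 0.01 m/s and x of down_2_mid in the frame of tray between 0.029 and 0.199 m and y of down_2_mid in the frame of tray between -0.008 and 0.008 m and x of up_1_mid in the frame of tray between 0.029 and 0.199 m and y of up_1_mid in the frame of tray between -0.008 and 0.008 m and x of up_2_mid in the frame of tray between 0.029 and 0.199 m and y of up_2_mid in the frame of tray between -0.008 and 0.008 m); the robot touches nothing.
It fails at once if a heat sink is toppled (leans more than 60 degrees) (angle between any of down_1_mid, down_2_mid, up_1_mid, up_2_mid's own z axis and vertical above 1.05 rad).
It fails at once if the flux bottle, the black fin block or the screwdriver is pushed more than 20 mm from its place (distance of any of flux_mid, fin_block_mid, driver_mid from where it was at the start of the episode above 0.02 m).
It fails at once if the flux bottle or the fin block is tipped over (angle between any of flux_mid, fin_block_mid's own z axis and vertical above 0.5 rad).
It also fails if it takes over 72 s, if anything falls off the work surface, if the arm or the gripper's body presses on something with over 40 N, if the wrist force passes 120 N, or if a joint passes its speed limit or range.

## Working session

There is one attempt and no reset: what is moved stays moved. The work goes in short steps, Python scripts to look and compute and a shell command to move; the robot and the scene stay as the last step left them, time stands still between calls to the robot, and variables do not carry over. Pictures are saved under pics/ and viewed, at most 10 in all, crops included, and the job is handed in when it is done.

```bash
mkdir -p pics; python3 - <<'E'
from rig import r
import cv2,numpy as np
for n in ("scene","side"):
    f=r.grab_frame(n); cv2.imwrite(f"pics/{n}0.png",f["img"][:,:,::-1]); np.savez(f"{n}0.npz",**f)
    print(n,f["K"].tolist(),np.round(f["world_from_camera"],3).tolist())
print(r.sense())
E
```

```text
scene [[494.12614258694464, 0.0, 319.250866103906], [0.0, 494.12614258694464, 200.08030613944044], [0.0, 0.0, 1.0]] [[0.364, -0.809, 0.461, 1161.285], [0.931, 0.318, -0.177, -211.356], [-0.003, 0.494, 0.87, 1283.252], [0.0, 0.0, 0.0, 1.0]]
side [[445.8591732557917, 0.0, 328.854549688197], [0.0, 445.8591732557917, 200.72049521367188], [0.0, 0.0, 1.0]] [[0.746, 0.405, -0.528, -115.356], [-0.666, 0.46, -0.588, -650.094], [0.004, 0.79, 0.613, 768.774], [0.0, 0.0, 0.0, 1.0]]
{'clock': 0.1, 'qpos': array([-2.40314196e-03,  3.53580788e-01,  1.63406907e+00, -7.52991800e-06,
        1.15520877e+00, -2.40841316e-03]), 'qvel': array([-0.00116118,  0.00024747, -0.00325033, -0.00081081,  0.00031799,
       -0.00060477]), 'joint_efforts': array([ 4.27485766e-04, -6.06356549e+01, -3.42817569e+01, -7.40920814e-05,
        3.91241178e-03, -4.99377973e-05]), 'eef_pos': array([ 6.24563876e+02, -3.27507108e-03,  2.30631593e+02]), 'tcp_rot': array([-3.14032667e+00,  3.83612590e-06,  1.57080464e+00]), 'contact_force': array([ 0.05942084, -0.39702761, -0.44526332]), 'wrist_torque': array([-0.08859064,  0.03251269, -0.04806324]), 'grasp_force': 0.0, 'opening': 1.000508393411367}
```

View pics/scene0.png

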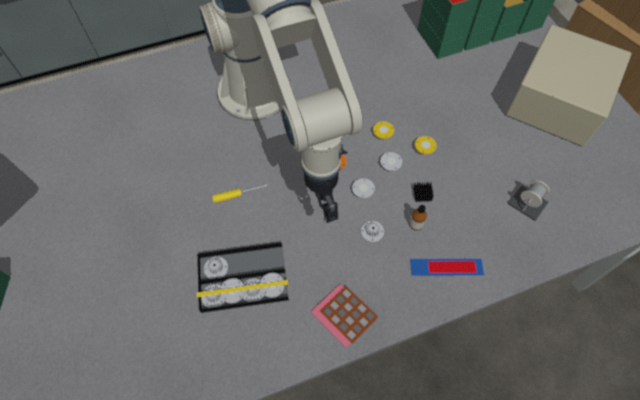

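View pics/side0.png

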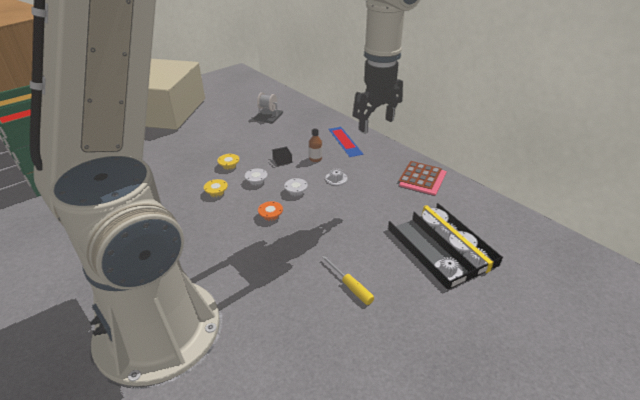

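The scene view shows the following:
- **Flange-up grey/white sinks:** (391,161) and (363,188).
- **Flange-down sinks:** one on the bench at (372,231) and one in the tray at (215,267), so the closed end is on the left.
- **Could be mistaken for them:** yellow at (384,130) and (426,145), orange at (341,160), and the mug at (536,195).

I take the grey ones. Next I measure them by colour and depth, and make a close crop to check.

```bash
cat > h.py <<'E'
import numpy as np,cv2
def pts(f):
    z=f["range_z"].astype(float);K=f["K"];v,u=np.mgrid[0:400,0:640]
    p=np.stack([(u-K[0,2])/K[0,0]*z,-(v-K[1,2])/K[1,1]*z,-z,np.ones_like(z)],-1)
    return (p@f["world_from_camera"].T)[...,:3]
def ray(f,u,v,h):
    K=f["K"];M=f["world_from_camera"];d=M[:3,:3]@np.array([(u-K[0,2])/K[0,0],-(v-K[1,2])/K[1,1],-1]);o=M[:3,3]
    return (o+d*(h-o[2])/d[2])[:2]
E
python3 - <<'E'
from h import *
for n in("scene","side"):
    f=dict(np.load(n+"0.npz"));P=pts(f);im=f["img"];hsv=cv2.cvtColor(im,cv2.COLOR_RGB2HSV)
    ok=f["range_z"]>0
    box=(P[...,0]>250)&(P[...,0]<950)&(P[...,1]>-500)&(P[...,1]<500)
    print(n,"table z",np.median(P[...,2][ok&box]))
    m=(ok&box&(P[...,2]>3)&(P[...,2]<130)).astype(np.uint8)
    k,l,s,c=cv2.connectedComponentsWithStats(m)
    for i in range(1,k):
        if s[i,4]<40: continue
        q=P[l==i];col=np.median(im[l==i],0)
        top=np.percentile(q[:,2],95)
        print(np.round(c[i]),s[i,4],"rgb",col,"bb",np.round(np.percentile(q[:,:2],[2,98],0)).tolist(),"top",round(top))
    # bright grey regions
    g=((hsv[...,1]<40)&(hsv[...,2]>130)&box&ok&(P[...,2]>1)&(P[...,2]<40)).astype(np.uint8)
    k,l,s,c=cv2.connectedComponentsWithStats(g)
    for i in range(1,k):
        if s[i,4]<30: continue
        q=P[l==i]; (a,b),(w,h),t=cv2.fitEllipse(cv2.findContours((l==i).astype(np.uint8),0,1)[0][0])
        print(" grey",np.round(c[i]),s[i],"ell",round(a,1),round(b,1),round(w),round(h),"h",np.round(np.percentile(q[:,2],[5,50,95])),"ray0,2.5,26",[np.round(ray(f,a,b,x)).tolist() for x in(2.5,23.5,26)])
f=dict(np.load("scene0.npz"));im=f["img"][:,:,::-1]
a=cv2.resize(im[110:260,320:440],None,fx=4,fy=4);b=cv2.resize(im[235:320,190:295],None,fx=3.0,fy=3.0)
c=np.zeros((600,800,3),np.uint8);c[:600,:480]=a;c[:255,480:795]=b;cv2.imwrite("pics/crop.png",c)
E
```

```text
scene table z 0.5038334506480169
[383. 130.] 295 rgb [183. 166.  44.] bb [[298.0, 297.0], [363.0, 358.0]] top 31
[426. 145.] 320 rgb [183. 166.  48.] bb [[398.0, 395.0], [463.0, 459.0]] top 31
[391. 162.] 345 rgb [165. 168. 170.] bb [[415.0, 269.0], [480.0, 336.0]] top 31
[343. 163.] 76 rgb [175.5 105.   50. ] bb [[372.0, 144.0], [417.0, 173.0]] top 30
[363. 189.] 370 rgb [166. 168. 171.] bb [[473.0, 150.0], [535.0, 212.0]] top 31
[421. 205.] 705 rgb [63. 54. 31.] bb [[550.0, 259.0], [681.0, 370.0]] top 102
[233. 194.] 338 rgb [176.  159.5  56. ] bb [[361.0, -243.0], [388.0, -83.0]] top 27
[373. 231.] 333 rgb [151. 153. 155.] bb [[606.0, 122.0], [666.0, 185.0]] top 28
[238. 282.] 3311 rgb [137. 139.  97.] bb [[540.0, -356.0], [730.0, -129.0]] top 31
[438. 264.] 58 rgb [174.   23.5  31. ] bb [[777.0, 252.0], [815.0, 312.0]] top 7
[466. 267.] 47 rgb [174.  22.  31.] bb [[819.0, 333.0], [842.0, 368.0]] top 6
[345. 315.] 2235 rgb [123.  92.  88.] bb [[764.0, -82.0], [899.0, 49.0]] top 14
 grey [383. 129.] [380 127   8   5  33] ell 383.2 129.0 4 7 h [21. 26. 30.] ray0,2.5,26 [[312.0, 339.
[... 10119 characters left out ...]
479.0]]
 grey [463. 302.] [460 294   9  17  40] ell 465.8 302.6 11 14 h [1. 2. 3.] ray0,2.5,26 [[528.0, -381.0], [510.0, -388.0], [508.0, -389.0]]
 grey [307. 303.] [301 297  13  15  39] ell 308.0 303.7 11 13 h [1. 2. 3.] ray0,2.5,26 [[269.0, -156.0], [259.0, -170.0], [257.0, -171.0]]
 grey [409. 328.] [404 321  13  14  41] ell 409.8 327.8 10 13 h [1. 2. 2.] ray0,2.5,26 [[386.0, -342.0], [372.0, -351.0], [371.0, -352.0]]
 grey [500. 336.] [494 332  13   8  32] ell 499.2 336.2 6 11 h [1. 2. 3.] ray0,2.5,26 [[505.0, -475.0], [488.0, -480.0], [486.0, -481.0]]
 grey [388. 373.] [383 369  13  11  38] ell 388.2 373.4 8 11 h [1. 2. 3.] ray0,2.5,26 [[277.0, -382.0], [266.0, -389.0], [265.0, -390.0]]
```

View pics/crop.png

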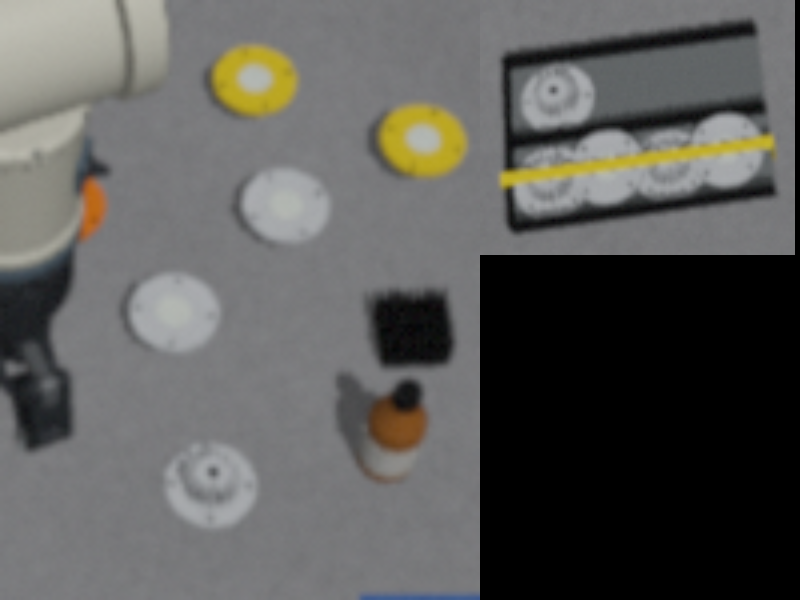

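The close crop confirms the two plain grey flange-up sinks and the flange-down one beside the bottle; the closed end of the tray is at image left. Next I need the tray frame.

```bash
python3 - <<'E'
from h import *
for n,b in(("scene",(238,282)),("side",(451,247))):
    f=dict(np.load(n+"0.npz"));P=pts(f);im=f["img"]
    m=((P[...,0]>500)&(P[...,0]<760)&(P[...,1]>-400)&(P[...,1]<-90)&(f["range_z"]>0))
    # dark walls at wall-top height + everything above 15
    for lab,mm in(("z>15",m&(P[...,2]>15)&(P[...,2]<36)),("dark top",m&(P[...,2]>22)&(P[...,2]<34)&(im.max(2)<70))):
        q=P[mm][:,:2].astype(np.float32)
        # drop isolated
        print(n,lab,len(q),cv2.minAreaRect(q))
    dm=((im.max(2)<60)&m).astype(np.uint8)
    k,l,s,c=cv2.connectedComponentsWithStats(dm,connectivity=8);i=1+np.argmax(s[1:,4])
    d=P[(l==i)&(P[...,2]>20)&(P[...,2]<34)]
    # outer free-lane wall line: smallest distance side; rotate by candidate angle
    for ang in np.arange(92-20,108,0.5): pass
    hull=cv2.convexHull(np.argwhere(l==i)[:,::-1].astype(np.float32))
    q=cv2.approxPolyDP(hull,6,True)[:,0]
    print(n,"outline px",q.tolist(),"at 28:",[np.round(ray(f,*p,28)).tolist() for p in q],"at 0:",[np.round(ray(f,*p,0)).tolist() for p in q])
E
```

```text
scene z>15 2271 ((635.3511352539062, -234.75880432128906), (240.39373779296875, 164.56521606445312), 76.94851684570312)
scene dark top 535 ((634.7415771484375, -236.48455810546875), (233.16961669921875, 164.54803466796875), 77.18527221679688)
scene outline px [[284.0, 272.0], [199.0, 290.0], [198.0, 254.0], [279.0, 242.0]] at 28: [[669.0, -126.0], [635.0, -352.0], [533.0, -329.0], [580.0, -109.0]] at 0: [[658.0, -124.0], [623.0, -356.0], [519.0, -332.0], [567.0, -107.0]]
side z>15 2707 ((632.658203125, -234.3170166015625), (243.5196075439453, 166.50030517578125), 77.07491302490234)
side dark top 652 ((631.6146240234375, -236.16571044921875), (234.9910125732422, 164.8003692626953), 77.22062683105469)
side outline px [[487.0, 264.0], [446.0, 288.0], [389.0, 222.0], [415.0, 213.0]] at 28: [[637.0, -357.0], [508.0, -338.0], [579.0, -107.0], [657.0, -128.0]] at 0: [[666.0, -345.0], [531.0, -326.0], [605.0, -87.0], [686.0, -108.0]]
```

Tray frame: yaw about 77.1°, origin about (569.5, -338.3). The existing sink sits at about x = 43, which matches the description. A small helper will turn world targets into tool-axis rows. First target is up sink B at (504,182), with the fingers closing along the lane.

```bash
cat >> h.py <<'E'
from scipy.spatial.transform import Rotation as R
O=np.array([569.5,-338.3]);A=np.deg2rad(77.1);U=np.array([np.cos(A),np.sin(A)]);V=np.array([-U[1],U[0]])
def lane(d,y=0): return O+d*U+y*V
def to(xy,z,pos=None,rot=None):
    from rig import r
    s=r.sense();pos=s["eef_pos"] if pos is None else np.array(pos);rot=s["tcp_rot"] if rot is None else rot
    M=R.from_euler("xyz",rot); return np.round(M.inv().apply(np.array([*xy,z])-pos)/1000,4)
E
python3 -m creep '0 0 -77.1 0.182 -0.121 0.17 0;0 0 -77.1 0.182 -0.121 0.17 0;0 0 -77.1 0.182 -0.121 0.17 0;0 0 -77.1 0.182 -0.121 0.17 0;0 0 -77.1 0.182 -0.121 0.17 0;0 0 -77.1 0.182 -0.121 0.17 0;0 0 -77.1 0.182 -0.121 0.17 0;0 0 -77.1 0.182 -0.121 0.17 0' 30
python3 - <<'E'
from h import *
from rig import r
f=r.grab_frame("wrist");cv2.imwrite("pics/w1.png",f["img"][:,:,::-1]);print(to((504,182),0),np.round(f["world_from_camera"],3).tolist())
E
```

```text
clock: 1.1
eef_pos: [503.8, 182.0, 61.0]
tcp_rot: [-3.141, -0.0, 2.917]
contact_force: [0.4, -0.3, -0.7]
opening: 1.0
grasp_force: 0.0
[-0.0002  0.0001  0.0611] [[0.222, -0.929, -0.297, 429.172], [0.975, 0.212, 0.068, 199.561], [-0.0, -0.305, 0.952, 202.301], [0.0, 0.0, 0.0, 1.0]]
```

View pics/w1.png

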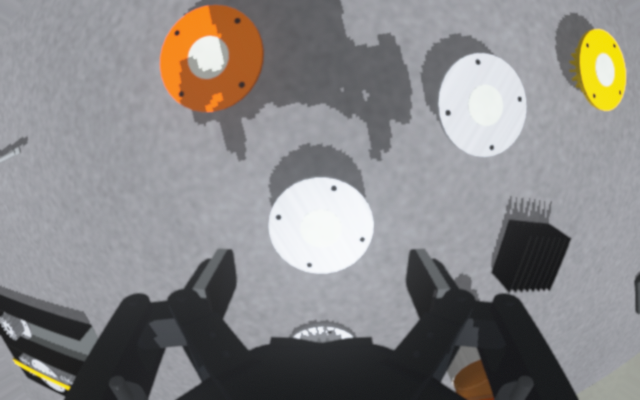

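The wrist view shows the grey flange-up sink centred between the open fingers at (321,225), with nothing beside them. Descend and grip.

```bash
python3 -m creep '0 0 0 0 0 0.03 0;0 0 0 0 0 0.06 0;0 0 0 0 0 0.06 0;0 0 0 0 0 0.06 90;0 0 0 0 0 0.06 90;0 0 0 0 0 0.06 90;0 0 0 0 0 0.06 90;0 0 0 0 0 0.06 90' 30
python3 -m creep '0 0 0 0 0 -0.02 90;0 0 0 0 0 -0.06 90;0 0 0 0 0 -0.07 90;0 0 0 0 0 -0.07 90'
python3 - <<'E'
from h import *
from rig import r
for d in (118,122): print(lane(d),to(lane(d),70),to(lane(d),0))
E
```

```text
clock: 2.15
eef_pos: [504.7, 182.2, 2.6]
tcp_rot: [3.141, 0.001, 2.916]
contact_force: [-1.6, -0.2, 7.6]
opening: 0.752
grasp_force: 33.0
clock: 2.65
eef_pos: [504.5, 182.2, 72.0]
tcp_rot: [3.141, 0.002, 2.916]
contact_force: [-0.6, 0.3, -2.0]
opening: 0.752
grasp_force: 33.9
[ 595.84351369 -223.27817909] [-0.1796 -0.3748  0.0019] [-0.1795 -0.3749  0.0719]
[ 596.73651415 -219.37913431] [-0.1796 -0.3708  0.0019] [-0.1795 -0.3709  0.0719]
```

```bash
python3 -m creep '0 0 0 -0.1795 -0.369 0 90;0 0 0 -0.1795 -0.369 0 90;0 0 0 -0.1795 -0.369 0 90;0 0 0 -0.1795 -0.369 0 90;0 0 0 -0.1795 -0.369 0 90;0 0 0 -0.1795 -0.369 0 90;0 0 0 -0.1795 -0.369 0 90;0 0 0 -0.1795 -0.369 0 90'
python3 - <<'E'
from h import *
from rig import r
s=r.sense();e=s["eef_pos"][:2]-O;print("lane",e@U,e@V)
for n in("wrist","scene"):
    f=r.grab_frame(n);cv2.imwrite(f"pics/{n}2.png",f["img"][:,:,::-1])
E
```

```text
clock: 3.65
eef_pos: [596.2, -220.2, 69.5]
tcp_rot: [-3.141, -0.001, 2.913]
contact_force: [0.5, 0.2, -1.6]
opening: 0.759
grasp_force: 33.9
lane 121.1182170433492 0.37216260389574884
```

View pics/wrist2.png

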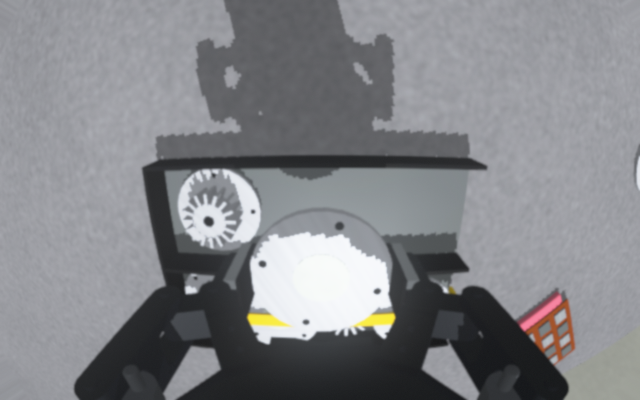

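The wrist view shows the sink held above the lane. The lane walls run level: outer wall at row 157–167, shared wall near (460,262), closed end at (150,165). Now check the tray frame from these pixels.

```bash
cat >> h.py <<'E'
def fray(f,u,v,h):
    K=f["K"];M=f["world_from_camera"];a,b=u-K[0,2],v-K[1,2];r=np.hypot(a,b);t=r/K[0,0]
    d=M[:3,:3]@np.array([np.sin(t)*a/r,-np.sin(t)*b/r,-np.cos(t)]);o=M[:3,3];p=(o+d*(h-o[2])/d[2])[:2]
    return p
def tr(p): e=p-O;return np.round([e@U,e@V],1)
E
python3 - <<'E'
from h import *
from rig import r
f=r.grab_frame("wrist");im=f["img"]
g=im.max(2)
for c in (200,300,400,440): print("col",c,[(i,int(g[i,c])) for i in range(148,176,2)])
print("col 450",[(i,int(g[i,450])) for i in range(240,290,2)])
for row in(190,220): print("row",row,[(i,int(g[row,i])) for i in range(140,180,3)])
for u,v in((200,158),(320,156),(440,157)): print("outer wall top outside edge (y=41?)",tr(fray(f,u,v,28)))
for u,v in((200,167),(440,167)): print("outer wall inner top / bottom (y=38?)",tr(fray(f,u,v,28)),tr(fray(f,u,v,0)))
for u,v in((450,252),(450,262),(450,270)): print("shared",tr(fray(f,u,v,28)),tr(fray(f,u,v,0)))
for u,v in((143,167),(160,167)): print("closed",tr(fray(f,u,v,28)))
print("front corners",tr(fray(f,487,165,28)),tr(fray(f,470,170,0)))
E
```

```text
col 200 [(148, 106), (150, 107), (152, 105), (154, 105), (156, 104), (158, 95), (160, 54), (162, 46), (164, 46), (166, 48), (168, 56), (170, 96), (172, 207), (174, 218)]
col 300 [(148, 101), (150, 101), (152, 104), (154, 107), (156, 99), (158, 53), (160, 40), (162, 40), (164, 41), (166, 44), (168, 47), (170, 71), (172, 88), (174, 90)]
col 400 [(148, 102), (150, 104), (152, 104), (154, 105), (156, 101), (158, 66), (160, 42), (162, 42), (164, 42), (166, 51), (168, 58), (170, 96), (172, 141), (174, 146)]
col 440 [(148, 104), (150, 105), (152, 105), (154, 103), (156, 101), (158, 85), (160, 48), (162, 44), (164, 45), (166, 48), (168, 55), (170, 77), (172, 130), (174, 141)]
col 450 [(240, 87), (242, 86), (244, 86), (246, 86), (248, 87), (250, 87), (252, 91), (254, 64), (256, 41), (258, 41), (260, 41), (262, 41), (264, 38), (266, 39), (268, 38), (270, 39), (272, 48), (274, 79), (276, 141), (278, 156), (280, 153), (282, 156), (284, 163), (286, 167), (288, 158)]
row 190 [(140, 162), (143, 73), (146, 50), (149, 47), (152, 47), (155, 48), (158, 48), (161, 48), (164, 92), (167, 137), (170, 138), (173, 137), (176, 141), (179, 223)]
row 220 [(140, 169), (143, 165), (146, 154), (149, 61), (152, 49), (155, 49), (158, 48), (161, 49), (164, 48), (167, 54), (170, 127), (173, 136), (176, 147), (179, 219)]
outer wall top outside edge (y=41?) [47.8 44.1]
outer wall top outside edge (y=41?) [123.6  44. ]
outer wall top outside edge (y=41?) [199.3  44.5]
outer wall inner top / bottom (y=38?) [47.2 38.2] [35.4 32.1]
outer wall inner top / bottom (y=38?) [199.9  38.1] [211.5  32. ]
shared [216.2 -23.3] [230.3 -38.8]
shared [217.8 -31.7] [232.1 -48.5]
shared [219.1 -38.6] [233.7 -56.4]
closed [ 3.3 39.5]
closed [17.3 39. ]
front corners [235.1  40.3] [237.1  30.2]
```

```bash
python3 - <<'E'
from h import *
from rig import r
f=r.grab_frame("wrist")
print("cam",tr(f["world_from_camera"][:2,3]))
for c,v in((200,159),(300,157.3),(400,158),(440,158.5)): print("y=41,z0:",tr(fray(f,c,v,0)))
for c,v in((300,170),(400,169.7),(440,170.5)): print("y=38,z28:",tr(fray(f,c,v,28)))
print("y=-38,z0",tr(fray(f,450,254,0)),"y=-41,z28",tr(fray(f,450,273.5,28)))
for v,a,b in((190,142.5,164),(220,148.5,168.5)): print("x=-3,z28",tr(fray(f,a,v,28)),"x=0,z0",tr(fray(f,b,v,0)))
E
```

```text
cam [124.6  78.1]
y=41,z0: [36.5 38. ]
y=41,z0: [110.3  37.9]
y=41,z0: [180.8  38. ]
y=41,z0: [211.6  38.4]
y=38,z28: [112.   35.4]
y=38,z28: [173.8  35.9]
y=38,z28: [200.9  35.8]
y=-38,z0 [231.4 -40.8] y=-41,z28 [220.6 -41.8]
x=-3,z28 [ 0.4 23. ] x=0,z0 [ 2.3 14.5]
x=-3,z28 [1.1 0.5] x=0,z0 [  2.1 -10.8]
```

The tray frame needs a correction of about +2 along the lane and -1.5 across it. Place the sink and lift.

```bash
sed -i 's/^O=.*A=np/O=np.array([569.5,-338.3]);A=np/; s/^def lane/O=O+2*U-1.5*V\ndef lane/' h.py
python3 -m creep '0 0 0 -0.002 0.004 0.03 90;0 0 0 -0.002 0.004 0.055 90;0 0 0 -0.002 0.004 0.066 90;0 0 0 -0.002 0.004 0.066 90;0 0 0 -0.002 0.004 0.066 30;0 0 0 -0.002 0.004 0.066 30;0 0 0 -0.002 0.004 0.066 30'
python3 -m creep '0 0 0 0 0 -0.02 30;0 0 0 0 0 -0.06 30;0 0 0 0 0 -0.06 255;0 0 0 0 0 -0.06 255'
python3 - <<'E'
from h import *
from rig import r
s=r.sense();print("lane",tr(s["eef_pos"][:2]))
print(to(lane(180),60),to(lane(180),12))
f=r.grab_frame("wrist");cv2.imwrite("pics/w3.png",f["img"][:,:,::-1])
E
```

```text
clock: 4.72
eef_pos: [599.9, -214.5, 6.1]
tcp_rot: [-3.141, 0.001, 2.916]
contact_force: [0.9, 0.3, -0.4]
opening: 0.883
grasp_force: 0.0
clock: 5.22
eef_pos: [599.6, -214.4, 66.2]
tcp_rot: [-3.141, 0.001, 2.916]
contact_force: [-1.3, 0.6, -1.2]
opening: 0.466
grasp_force: 0.0
lane [125.5  -0.2]
[0.0002 0.0545 0.0062] [0.0002 0.0545 0.0542]
```

View pics/w3.png

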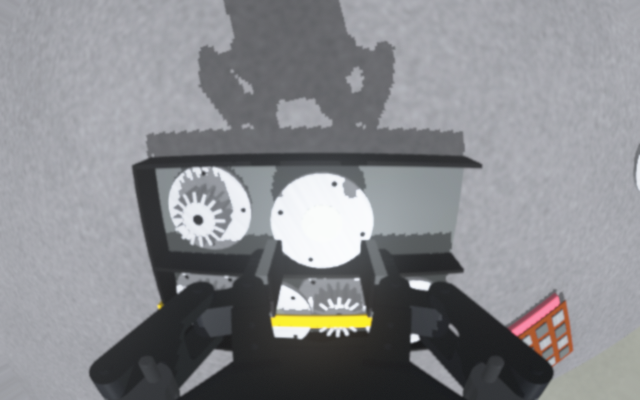

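The sink stands upright in the lane at (322,220). Now push it with shut fingers toward the closed end.

```bash
python3 -m creep '0 0 0 0 0.06 0 255;0 0 0 0 0.06 0 255;0 0 0 0 0.06 0.03 255;0 0 0 0 0.06 0.056 255;0 0 0 0 0.06 0.056 255;0 0 0 0 0.05 0.056 255;0 0 0 0 0.043 0.056 255;0 0 0 0 0.036 0.056 255'
python3 -m creep '0 0 0 0 -0.005 0 255;0 0 0 0 -0.01 0 255;0 0 0 0 -0.015 0 255;0 0 0 0 -0.018 0 255'
python3 - <<'E'
from h import *
from rig import r
s=r.sense();print("lane",tr(s["eef_pos"][:2]))
E
```

```text
clock: 6.28
eef_pos: [607.8, -180.1, 10.2]
tcp_rot: [-3.142, 0.001, 2.916]
contact_force: [0.5, 1.0, 0.2]
opening: 0.001
grasp_force: 0.3
clock: 6.78
eef_pos: [603.4, -197.0, 9.3]
tcp_rot: [3.142, -0.0, 2.916]
contact_force: [-0.1, 1.5, 0.8]
opening: 0.002
grasp_force: 0.6
lane [143.3  -0. ]
```

```bash
python3 -m creep '0 0 0 0 -0.004 0 255;0 0 0 0 -0.007 0 255;0 0 0 0 -0.007 0 255'
python3 - <<'E'
from h import *
from rig import r
s=r.sense();print("lane",tr(s["eef_pos"][:2]))
f=r.grab_frame("wrist");cv2.imwrite("pics/w4.png",f["img"][:,:,::-1])
E
```

```text
clock: 7.15
eef_pos: [601.8, -203.8, 9.2]
tcp_rot: [-3.141, -0.0, 2.916]
contact_force: [-0.7, 0.5, -0.2]
opening: 0.004
grasp_force: 0.0
lane [136.3   0. ]
```

View pics/w4.png

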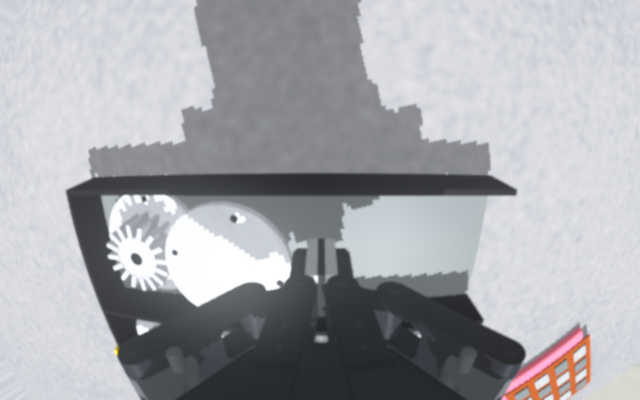

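The flange-up sink (225,250) now laps the flange-down one (140,245), with a small gap left at the closed end. Push on gently until the force rises.

```bash
python3 -m creep '0 0 0 0 -0.002 0 255;0 0 0 0 -0.004 0 255;0 0 0 0 -0.004 0 255'
python3 -m creep '0 0 0 0 -0.002 0 255;0 0 0 0 -0.004 0 255;0 0 0 0 -0.004 0 255'
```

```text
clock: 7.58
eef_pos: [600.9, -207.6, 9.2]
tcp_rot: [-3.142, -0.0, 2.916]
contact_force: [-0.5, 1.0, -0.6]
opening: -0.001
grasp_force: 0.1
clock: 7.95
eef_pos: [600.5, -209.4, 9.3]
tcp_rot: [3.139, -0.0, 2.916]
contact_force: [4.0, 13.8, 2.0]
opening: 0.001
grasp_force: 6.7
```

```bash
python3 -m creep '0 0 0 0 0.015 0 255;0 0 5 0 0.03 -0.05 255;0 0 15 0.048 0.361 -0.07 0;0 0 90 0.048 0.361 -0.07 0;0 0 90 0.048 0.361 -0.07 0;0 0 90 0.048 0.361 -0.07 0;0 0 90 0.048 0.361 -0.07 0;0 0 90 0.048 0.361 -0.07 0'
python3 - <<'E'
from h import *
from rig import r
s=r.sense();t=np.degrees(s["tcp_rot"][2]);print("yaw",t,"need turn",t-77.1,to((634,153.5),60))
E
```

```text
clock: 8.95
eef_pos: [634.0, 154.5, 79.6]
tcp_rot: [3.141, 0.0, 1.743]
contact_force: [0.6, -1.2, -0.3]
opening: 1.001
grasp_force: 0.0
yaw 99.88529545509228 need turn 22.78529545509228 [-0.001  -0.0002  0.0196]
```

```bash
python3 -m creep '0 0 22.8 -0.001 0 0.02 0;0 0 22.8 -0.001 0 0.02 0;0 0 22.8 -0.001 0 0.02 0;0 0 22.8 -0.001 0 0.02 0'
python3 - <<'E'
from h import *
from rig import r
f=r.grab_frame("wrist");cv2.imwrite("pics/w5.png",f["img"][:,:,::-1])
s=r.sense();print(np.degrees(s["tcp_rot"][2]))
E
```

```text
clock: 9.45
eef_pos: [634.3, 150.3, 59.5]
tcp_rot: [3.141, -0.0, 1.353]
contact_force: [0.3, 0.0, 0.3]
opening: 0.999
grasp_force: 0.0
77.48415914385568
```

View pics/w5.png

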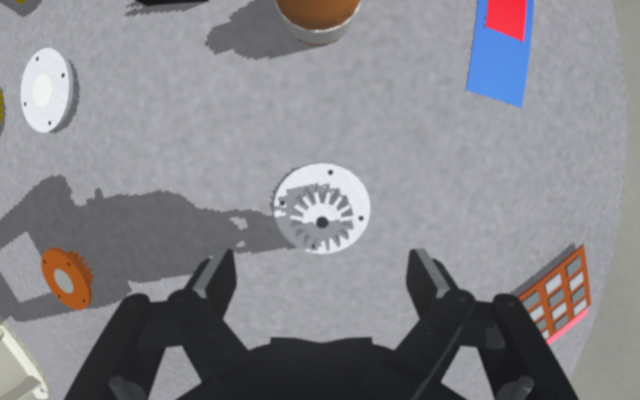

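The finned flange-down sink is between the fingers, its hub centre at (321,222). Check its axis from there.

```bash
python3 - <<'E'
from h import *
from rig import r
f=r.grab_frame("wrist");p=fray(f,321.5,222,26);print(p,to(p,6),to((634,153.5),6))
E
```

```text
[637.24795427 154.49021999] [0.0049 0.0019 0.0536] [ 0.0032 -0.001   0.0536]
```

```bash
python3 -m creep '0 0 0 0.004 0.001 0.03 0;0 0 0 0.004 0.001 0.053 0;0 0 0 0.004 0.001 0.053 0;0 0 0 0.004 0.001 0.053 170;0 0 0 0.004 0.001 0.053 170;0 0 0 0.004 0.001 0.053 170;0 0 0 0.004 0.001 0.053 170;0 0 0 0.004 0.001 0.053 170' 30
python3 -m creep '0 0 0 0 0 -0.02 170;0 0 0 0 0 -0.06 170;0 0 0 0 0 -0.065 170;0 0 0 0 0 -0.065 170'
python3 - <<'E'
from h import *
from rig import r
s=r.sense();print(tr(s["eef_pos"][:2]))
for d in (144,150): print(lane(d),to(lane(d),72))
E
```

```text
clock: 10.55
eef_pos: [636.7, 154.0, 7.6]
tcp_rot: [3.14, -0.001, 1.349]
contact_force: [-0.9, -1.4, 6.0]
opening: 0.456
grasp_force: 29.8
clock: 11.05
eef_pos: [636.2, 154.0, 72.3]
tcp_rot: [3.14, -0.001, 1.349]
contact_force: [-0.1, 0.2, -2.0]
opening: 0.453
grasp_force: 30.5
[492.8  46.4]
[ 603.55665873 -196.31974082] [-3.49e-01  4.51e-02  1.00e-04]
[ 604.89615942 -190.47117366] [-3.43e-01  4.51e-02  1.00e-04]
```

```bash
python3 -m creep '0 0 0 -0.346 0.045 0 170;0 0 0 -0.346 0.045 0 170;0 0 0 -0.346 0.045 0 170;0 0 0 -0.346 0.045 0 170;0 0 0 -0.346 0.045 0 170;0 0 0 -0.346 0.045 0 170;0 0 0 -0.346 0.045 0 170;0 0 0 -0.346 0.045 0 170'
python3 - <<'E'
from h import *
from rig import r
f=r.grab_frame("wrist");cv2.imwrite("pics/w6.png",f["img"][:,:,::-1])
s=r.sense();print(np.degrees(s["tcp_rot"][2]),tr(s["eef_pos"][:2]),to(lane(147),8))
E
```

```text
clock: 12.05
eef_pos: [603.1, -192.9, 70.4]
tcp_rot: [-3.14, -0.0, 1.349]
contact_force: [-0.4, 0.3, -1.0]
opening: 0.456
grasp_force: 30.5
77.33360881019071 [147.7   1.1] [-0.0007  0.0012  0.0625]
```

View pics/w6.png

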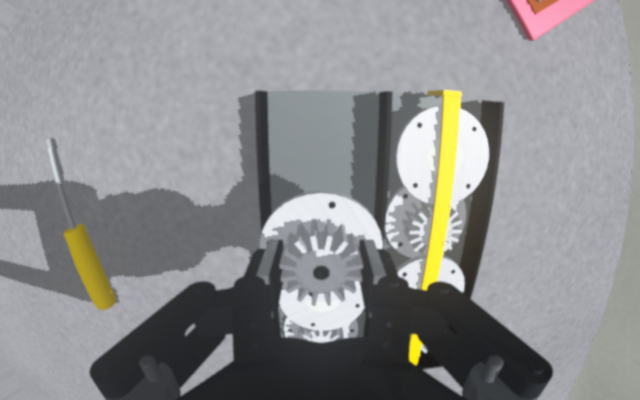

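Sink held over the lane: lane floor spans columns 268–380 at row 110, hub at (321,271). Check lateral centring.

```bash
python3 - <<'E'
from h import *
from rig import r
f=r.grab_frame("wrist");g=f["img"].max(2).astype(int);print(f["K"][0,2])
for row in(110,150,180):
    print(row,[(c,g[row,c]) for c in range(252,276,3)],[(c,g[row,c]) for c in range(372,396,3)])
    print(tr(fray(f,268,row,0)),tr(fray(f,380,row,0)),tr(fray(f,257,row,28)),tr(fray(f,391,row,28)))
E
```

```text
320.84955032245557
110 [(252, np.int64(112)), (255, np.int64(82)), (258, np.int64(60)), (261, np.int64(54)), (264, np.int64(54)), (267, np.int64(97)), (270, np.int64(149)), (273, np.int64(151))] [(372, np.int64(101)), (375, np.int64(101)), (378, np.int64(82)), (381, np.int64(54)), (384, np.int64(55)), (387, np.int64(66)), (390, np.int64(86)), (393, np.int64(154))]
[218.7  36. ] [219.2 -40.5] [219.9  37.9] [220.4 -41.9]
150 [(252, np.int64(112)), (255, np.int64(101)), (258, np.int64(59)), (261, np.int64(54)), (264, np.int64(51)), (267, np.int64(68)), (270, np.int64(140)), (273, np.int64(147))] [(372, np.int64(100)), (375, np.int64(97)), (378, np.int64(64)), (381, np.int64(57)), (384, np.int64(62)), (387, np.int64(72)), (390, np.int64(92)), (393, np.int64(104))]
[190.8  36.7] [191.2 -41.5] [195.6  38.7] [196.  -42.9]
180 [(252, np.int64(111)), (255, np.int64(109)), (258, np.int64(74)), (261, np.int64(56)), (264, np.int64(53)), (267, np.int64(50)), (270, np.int64(81)), (273, np.int64(95))] [(372, np.int64(99)), (375, np.int64(86)), (378, np.int64(59)), (381, np.int64(59)), (384, np.int64(67)), (387, np.int64(79)), (390, np.int64(102)), (393, np.int64(103))]
[169.1  37.5] [169.5 -42.6] [176.6  39.5] [177.  -44.1]
```

```bash
python3 -m creep '0 0 0 0 0.0026 0 170;0 0 0 0 0.0026 0.03 170;0 0 0 0 0.0026 0.043 170;0 0 0 0 0.0026 0.05 170;0 0 0 0 0.0026 0.05 170'
python3 -m creep '0 0 0 0 0 0.006 170;0 0 0 0 0 0.012 170;0 0 0 0 0 0.012 170'
```

```text
clock: 12.78
eef_pos: [606.9, -192.8, 21.7]
tcp_rot: [-3.142, -0.001, 1.35]
contact_force: [0.3, 5.1, 6.1]
opening: 0.455
grasp_force: 40.1
clock: 13.15
eef_pos: [608.0, -192.7, 16.7]
tcp_rot: [3.14, -0.001, 1.35]
contact_force: [-20.6, 16.1, 73.0]
opening: 0.457
grasp_force: 65.5
```

The flange landed on the neighbouring raised flange. It has to go down farther out (at least 66 mm away) and then slide under. Lift straight up first.

```bash
python3 -m creep '0 0 0 0 0 -0.015 170;0 0 0 0 0 -0.05 170;0 0 0 0 0 -0.06 170;0 0 0 0.015 0 -0.06 170;0 0 0 0.015 0 -0.06 170'
python3 - <<'E'
from h import *
from rig import r
f=r.grab_frame("wrist");cv2.imwrite("pics/w7.png",f["img"][:,:,::-1])
s=r.sense();print(tr(s["eef_pos"][:2]),to(lane(162,-1.8),8))
E
```

```text
clock: 13.78
eef_pos: [609.0, -177.9, 67.9]
tcp_rot: [-3.139, -0.0, 1.35]
contact_force: [-0.2, -0.0, -1.2]
opening: 0.453
grasp_force: 46.3
[162.7  -1.3] [-0.0007  0.0007  0.0598]
```

View pics/w7.png

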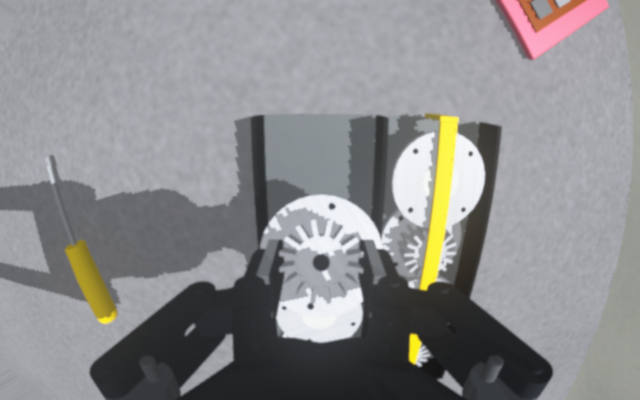

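All ten views are used, so I go by numbers from here. The hub shifted from row 271 to 261, so the sink probably tilted in the grip. Measure that from the depth.

```bash
cat >> h.py <<'E'
def fpts(f):
    z=f["range_z"].astype(float);K=f["K"];v,u=np.mgrid[0:400,0:640];a,b=u-K[0,2],v-K[1,2];r=np.hypot(a,b)+1e-9;t=np.tan(np.minimum(r/K[0,0],1.4))
    p=np.stack([a/r*t*z,-b/r*t*z,-z,np.ones_like(z)],-1);return (p@f["world_from_camera"].T)[...,:3]
def show(rows,cols,f=None):
    from rig import r
    f=f or r.grab_frame("wrist");P=fpts(f)
    for v in rows:
        for u in cols:
            p=P[v,u]; print((u,v),tr(p[:2]),round(p[2],1),f["img"][v,u],end=" | ")
        print()
E
python3 - <<'E'
from h import *
show(range(190,345,10),(300,321,342))
E
```

```text
(300, 190) [177.2  12.3] -0.9 [91 95 98] | (321, 190) [177.2  -2.7] -1.3 [135 144 146] | (342, 190) [177.3 -17.6] -1.1 [138 144 148] | 
(300, 200) [188.7   8.4] 54.9 [234 237 242] | (321, 200) [188.7  -2.7] 54.5 [239 241 245] | (342, 200) [189.  -13.7] 55.3 [232 235 240] | 
(300, 210) [183.5   8.4] 55.9 [178 182 189] | (321, 210) [184.2  -2.7] 57.5 [237 239 244] | (342, 210) [183.8 -13.8] 56.4 [239 241 245] | 
(300, 220) [178.8   8.3] 58.3 [164 168 175] | (321, 220) [179.1  -2.7] 59.0 [172 176 184] | (342, 220) [179.3 -13.7] 59.2 [240 243 247] | 
(300, 230) [182.8   6.9] 80.1 [236 239 244] | (321, 230) [173.9  -2.8] 60.1 [166 170 178] | (342, 230) [182.6 -12.4] 79.4 [234 238 242] | 
(300, 240) [169.4   8.2] 63.1 [147 151 158] | (321, 240) [178.3  -2.8] 81.0 [242 244 247] | (342, 240) [169.5 -13.8] 63.1 [153 157 165] | 
(300, 250) [174.    6.9] 83.0 [174 178 185] | (321, 250) [174.   -2.8] 82.8 [239 241 245] | (342, 250) [173.7 -12.5] 82.2 [234 237 241] | 
(300, 260) [169.2   6.9] 83.9 [167 170 178] | (321, 260) [169.1  -2.8] 83.5 [64 66 70] | (342, 260) [169.8 -12.5] 84.7 [163 168 17
[... 400 characters left out ...]
 90.3 [143 146 152] | 
(300, 300) [139.5   8.2] 75.6 [186 191 199] | (321, 300) [139.6  -3. ] 75.5 [238 241 245] | (342, 300) [139.  -14.2] 74.9 [239 242 245] | 
(300, 310) [133.7   8.3] 77.1 [237 240 245] | (321, 310) [134.4  -3. ] 77.8 [236 239 243] | (342, 310) [133.9 -14.3] 77.2 [239 242 246] | 
(300, 320) [80. 13.] 23.9 [231 234 239] | (321, 320) [81.1 -3.2] 24.8 [242 245 244] | (342, 320) [ 81.1 -19.3] 24.9 [229 232 237] | 
(300, 330) [69.8 13.3] 24.6 [231 234 239] | (321, 330) [70.8 -3.3] 25.3 [228 231 236] | (342, 330) [ 70.1 -19.8] 24.6 [230 233 238] | 
(300, 340) [172.8   3.5] 140.0 [67 69 74] | (321, 340) [58.2 -3.3] 24.1 [225 228 233] | (342, 340) [173.7  -9.2] 140.8 [68 70 74] |
```

The sink is tilted 22.7° in the grip, front low, with its height unchanged. Lower it gently at 20 N so the front rim touches the lane floor and rights it.

```bash
python3 -m creep '0 0 0 -0.001 0 0.025 170;0 0 0 -0.001 0 0.044 170;0 0 0 -0.001 0 0.048 170;0 0 0 -0.001 0 0.051 170;0 0 0 -0.001 0 0.053 170' 20
python3 - <<'E'
from h import *
show(range(200,320,20),(321,))
E
```

```text
clock: 14.5
eef_pos: [609.8, -180.7, 16.8]
tcp_rot: [3.141, 0.0, 1.349]
contact_force: [-3.5, -1.7, 7.1]
opening: 0.456
grasp_force: 46.2
(321, 200) [187.  -4.] 4.7 [237 240 244] | 
(321, 220) [176.9  -4.1] 7.7 [164 168 175] | 
(321, 240) [176.1  -4.1] 29.8 [240 243 246] | 
(321, 260) [167.5  -4.1] 33.4 [61 63 67] | 
(321, 280) [158.7  -4.1] 36.8 [162 166 173] | 
(321, 300) [137.8  -4.2] 24.9 [235 238 243] |
```

```bash
python3 -m creep '0 0 0 0 -0.001 0.002 170;0 0 0 0 -0.001 0.004 170;0 0 0 0 -0.001 0.004 170' 20
python3 -m creep '0 0 0 0 0 0.002 170;0 0 0 0 0 0.004 170;0 0 0 0 0 0.004 170' 20
python3 - <<'E'
from h import *
show(range(200,320,20),(321,))
E
```

```text
clock: 14.92
eef_pos: [609.6, -181.5, 14.4]
tcp_rot: [3.139, 0.001, 1.35]
contact_force: [-3.5, -5.5, 12.5]
opening: 0.455
grasp_force: 37.3
clock: 15.3
eef_pos: [610.1, -181.9, 10.6]
tcp_rot: [3.137, 0.002, 1.349]
contact_force: [-2.3, -5.9, 12.0]
opening: 0.454
grasp_force: 37.9
(321, 200) [187.7  -4.7] 3.8 [239 241 245] | 
(321, 220) [177.8  -4.7] 6.3 [175 178 187] | 
(321, 240) [172.5  -4.7] 18.5 [116 120 125] | 
(321, 260) [166.7  -4.7] 27.6 [151 154 160] | 
(321, 280) [157.7  -4.7] 30.7 [162 166 173] | 
(321, 300) [133.7  -4.9] 14.8 [230 233 239] |
```

```bash
python3 -m creep '0 0 0 0 -0.002 0.002 170;0 0 0 0 -0.002 0.003 170;0 0 0 0 -0.002 0.003 122;0 0 0 0 -0.002 0.003 122;0 0 0 0 -0.002 0.003 122' 20
python3 - <<'E'
from h import *
from rig import r
print(tr(r.sense()["eef_pos"][:2]))
show(range(200,320,20),(300,321,342))
E
```

```text
clock: 15.98
eef_pos: [606.7, -179.7, 5.3]
tcp_rot: [3.141, -0.0, 1.349]
contact_force: [1.0, -0.4, 0.4]
opening: 0.519
grasp_force: 0.5
[160.9   0.7]
(300, 200) [188.9   9.8] -2.0 [129 135 139] | (321, 200) [190.5  -0.8] 2.5 [194 198 206] | (342, 200) [189.8 -11.3] 0.3 [150 154 160] | 
(300, 220) [180.3   9.6] 3.7 [232 236 241] | (321, 220) [180.2  -0.8] 3.5 [232 235 240] | (342, 220) [180.1 -11.4] 3.1 [233 236 241] | 
(300, 240) [169.4   9.9] 4.2 [141 144 150] | (321, 240) [175.1  -0.8] 15.6 [129 133 138] | (342, 240) [171.7 -11.3] 8.8 [120 123 128] | 
(300, 260) [167.4   8.9] 21.4 [122 125 130] | (321, 260) [170.   -0.9] 25.7 [150 154 159] | (342, 260) [169.3 -10.4] 24.5 [148 151 158] | 
(300, 280) [157.6   9. ] 23.5 [140 143 149] | (321, 280) [157.9  -0.9] 23.8 [47 48 50] | (342, 280) [158.4 -10.7] 24.6 [150 154 160] | 
(300, 300) [129.9  11. ] 2.9 [227 230 235] | (321, 300) [146.7  -1. ] 24.7 [147 150 156] | (342, 300) [146.5 -11.2] 24.6 [144 147 153] |
```

The sink is level in the lane, axis at about 158. Lift, shut the fingers, and push the hub toward the closed end.

```bash
python3 -m creep '0 0 0 0 0 -0.03 122;0 0 0 0.02 0 -0.05 122;0 0 0 0.047 0 -0.05 255;0 0 0 0.047 0 -0.05 255;0 0 0 0.047 0 -0.05 255;0 0 0 0.047 0 -0.02 255;0 0 0 0.047 0 -0.001 255;0 0 0 0.047 0 0.003 255'
python3 -m creep '0 0 0 -0.006 0 0 255;0 0 0 -0.012 0 0 255;0 0 0 -0.018 0 0 255;0 0 0 -0.024 0 0 255;0 0 0 -0.03 0 0 255;0 0 0 -0.033 0 0 255;0 0 0 -0.034 0 0 255'
python3 - <<'E'
from h import *
from rig import r
print(tr(r.sense()["eef_pos"][:2]))
show(range(200,330,12),(300,321))
E
```

```text
clock: 17.02
eef_pos: [615.5, -134.0, 0.6]
tcp_rot: [-3.139, 0.0, 1.349]
contact_force: [-0.3, 0.5, 0.1]
opening: -0.002
grasp_force: 0.0
clock: 17.9
eef_pos: [610.4, -163.8, 3.0]
tcp_rot: [3.141, -0.005, 1.347]
contact_force: [5.5, 25.4, 8.2]
opening: 0.004
grasp_force: 11.8
[177.2   0.6]
(300, 200) [206.3   9.5] -0.9 [157 166 169] | (321, 200) [206.   -0.9] -1.9 [156 165 168] | 
(300, 212) [200.    9.6] -0.9 [156 163 167] | (321, 212) [199.9  -1. ] -1.2 [156 164 167] | 
(300, 224) [193.3   9.8] -1.1 [154 161 166] | (321, 224) [193.7  -1. ] -0.3 [155 162 167] | 
(300, 236) [187.1   9.8] -0.0 [108 114 117] | (321, 236) [186.4  -1. ] -1.5 [103 109 112] | 
(300, 248) [184.7   9.4] 8.9 [68 72 74] | (321, 248) [188.6  -1. ] 16.3 [49 50 53] | 
(300, 260) [184.3   8.7] 20.3 [46 49 51] | (321, 260) [188.   -0.9] 26.7 [45 47 50] | 
(300, 272) [184.4   8.1] 30.8 [44 46 48] | (321, 272) [188.3  -0.9] 37.1 [41 42 44] | 
(300, 284) [190.1   6.9] 48.6 [46 48 53] | (321, 284) [183.3  -0.9] 38.4 [46 47 49] | 
(300, 296) [189.1   6.5] 54.8 [40 43 45] | (321, 296) [177.3  -0.9] 38.6 [44 46 47] | 
(300, 308) [194.2   5.6] 68.1 [37 39 43] | (321, 308) [171.6  -1. ] 39.6 [43 44 46] | 
(300, 320) [194.4   5.3] 74.2 [41 43 45] | (321, 320) [149.8  -1. ] 22.3 [153 157 163] |
```

```bash
python3 -m creep '0 0 0 0.015 0 0 255;0 0 0 0.02 0 -0.03 255;0 0 0 -0.04 0 -0.12 255;0 0 0 -0.04 0 -0.12 255;0 0 0 -0.04 0 -0.12 255;0 0 0 -0.04 0 -0.12 255'
cat >> h.py <<'E'
def scan():
    from rig import r
    f=r.grab_frame("wrist");P=fpts(f);e=P[...,:2]-O;x=e@U;y=e@V;g=f["img"].min(2);z=P[...,2]
    m=(abs(y+1)<33)&(x>0)&(x<260)&(g>60)&(f["range_z"]>0)
    print("tcp",tr(r.sense()["eef_pos"][:2]),round(r.sense()["eef_pos"][2],1))
    for x0 in range(0,250,5):
        k=m&(x>=x0)&(x<x0+5)&(abs(y+1)<4)
        print(x0,np.round(np.median(z[k]),1) if k.sum()>3 else "-",end="; ")
    print()
    for lab,lo,hi in(("flange-up tops/hub tops",19,30),("low",2.0,8)):
        k=(m&(z>lo)&(z<hi)).astype(np.uint8);n,l,s,c=cv2.connectedComponentsWithStats(k)
        for i in range(1,n):
            if s[i,4]>150: q=l==i;print(lab,s[i,4],"x",np.round(np.percentile(x[q],[1,99])),"y",np.round(np.percentile(y[q],[1,99])))
E
python3 - <<'E'
from h import *
scan()
E
```

```text
clock: 18.7
eef_pos: [600.0, -205.9, 121.6]
tcp_rot: [-3.141, -0.0, 1.349]
contact_force: [0.6, 0.3, -0.5]
opening: -0.001
grasp_force: 0.0
tcp [134.2   1.8] 121.0
0 -; 5 -; 10 -; 15 -; 20 -; 25 -; 30 -; 35 -; 40 -; 45 -; 50 -; 55 -; 60 -; 65 -; 70 -; 75 -; 80 -; 85 -; 90 -; 95 24.7; 100 24.7; 105 24.6; 110 24.4; 115 23.4; 120 166.5; 125 24.1; 130 23.5; 135 24.0; 140 146.4; 145 141.5; 150 17.8; 155 5.3; 160 3.9; 165 3.6; 170 -0.7; 175 -0.8; 180 -0.9; 185 -1.0; 190 -0.8; 195 -0.9; 200 -1.2; 205 -0.6; 210 -0.9; 215 -0.8; 220 -1.0; 225 -0.9; 230 -1.1; 235 -1.7; 240 -1.6; 245 -1.5; 
flange-up tops/hub tops 3382 x [ 73. 155.] y [-33.  28.]
low 2441 x [111. 170.] y [-33.  29.]
```

The row is tight: the third sink's axis is at about 138. Now fetch up sink A at (447.5, 300.5).

```bash
python3 -m creep '0 0 -90 0.46 -0.262 0.04 0;0 0 -90 0.46 -0.262 0.04 0;0 0 -90 0.46 -0.262 0.04 0;0 0 -90 0.46 -0.262 0.04 0;0 0 -90 0.46 -0.262 0.04 0;0 0 -90 0.46 -0.262 0.04 0;0 0 -90 0.46 -0.262 0.04 0;0 0 -90 0.46 -0.262 0.04 0'
python3 - <<'E'
from h import *
from rig import r
s=r.sense();t=np.degrees(s["tcp_rot"][2]);print("turn",t-167.1,to((447.5,300.5),60))
E
```

```text
clock: 19.75
eef_pos: [452.9, 272.6, 83.1]
tcp_rot: [-3.14, -0.002, 2.856]
contact_force: [1.4, 0.2, 0.2]
opening: 1.005
grasp_force: 0.0
turn -3.440967048274814 [0.013  0.0252 0.0231]
```

```bash
python3 -m creep '0 0 -3.4 0.013 0.025 0.022 0;0 0 -3.4 0.013 0.025 0.022 0;0 0 -3.4 0.013 0.025 0.022 0'
python3 - <<'E'
from h import *
from rig import r
f=r.grab_frame("wrist");P=fpts(f);s=r.sense();e=s["eef_pos"]
hsv=cv2.cvtColor(f["img"],cv2.COLOR_RGB2HSV)
d=np.hypot(P[...,0]-447,P[...,1]-300)
k=(d<60)&(P[...,2]>18)&(P[...,2]<32)&(hsv[...,1]<50)&(hsv[...,2]>150)
q=P[k];print(k.sum(),cv2.minEnclosingCircle(q[:,:2].astype(np.float32)),np.median(q[:,2]),np.round(e,1),np.degrees(s["tcp_rot"][2]),to((447.5,300.5),3))
E
```

```text
clock: 20.12
eef_pos: [449.0, 297.8, 61.9]
tcp_rot: [-3.14, -0.001, 2.908]
contact_force: [-1.0, -0.7, 0.7]
opening: 1.002
grasp_force: 0.0
7849 ((450.34661865234375, 299.7407531738281), 33.541263580322266) 24.704140456833613 [449.6 297.6  62.4] 166.59166211068953 [0.0026 0.0024 0.0594]
```

```bash
python3 -m creep '0 0 0 0 0.001 0.03 0;0 0 0 0 0.001 0.059 0;0 0 0 0 0.001 0.059 0;0 0 0 0 0.001 0.059 90;0 0 0 0 0.001 0.059 90;0 0 0 0 0.001 0.059 90;0 0 0 0 0.001 0.059 90;0 0 0 0 0.001 0.059 90' 30
python3 -m creep '0 0 0 0 0 -0.02 90;0 0 0 0 0 -0.06 90;0 0 0 0 0 -0.07 90;0 0 0 0 0 -0.07 90'
python3 - <<'E'
from h import *
print(to(lane(218,-0.7),72))
E
```

```text
clock: 21.18
eef_pos: [450.9, 299.4, 5.2]
tcp_rot: [3.141, 0.002, 2.909]
contact_force: [0.5, -4.3, 7.5]
opening: 0.753
grasp_force: 32.2
clock: 21.68
eef_pos: [450.6, 299.7, 74.5]
tcp_rot: [3.14, 0.002, 2.908]
contact_force: [0.4, 0.6, -1.1]
opening: 0.751
grasp_force: 33.6
[-0.2635 -0.3733  0.0023]
```

```bash
python3 -m creep '0 0 0 -0.2635 -0.373 0 90;0 0 0 -0.2635 -0.373 0 90;0 0 0 -0.2635 -0.373 0 90;0 0 0 -0.2635 -0.373 0 90;0 0 0 -0.2635 -0.373 0 90;0 0 0 -0.2635 -0.373 0 90;0 0 0 -0.2635 -0.373 0 90;0 0 0 -0.2635 -0.373 0 90'
python3 - <<'E'
from h import *
from rig import r
s=r.sense();print(tr(s["eef_pos"][:2]),to(lane(218,-0.7),6),np.degrees(s["tcp_rot"][2]))
f=r.grab_frame("wrist");P=fpts(f)
# held flange level?
for u in(290,321,352): print([(v,tr(P[v,u,:2]).tolist(),round(P[v,u,2],1)) for v in(240,260,280,300)])
E
```

```text
clock: 22.68
eef_pos: [620.6, -127.7, 72.1]
tcp_rot: [-3.141, -0.001, 2.906]
contact_force: [-0.5, -0.2, -0.8]
opening: 0.751
grasp_force: 33.7
[214.7  -1.3] [0.0006 0.0033 0.0661] 166.47723333925632
[(240, [201.8, 15.0], np.float64(90.7)), (260, [201.4, 5.6], np.float64(92.2)), (280, [200.9, -5.0], np.float64(92.6)), (300, [200.0, -17.9], np.float64(91.2))]
[(240, [215.5, 15.3], np.float64(91.5)), (260, [215.4, 5.7], np.float64(92.4)), (280, [215.2, -5.2], np.float64(92.2)), (300, [215.1, -17.0], np.float64(92.2))]
[(240, [229.1, 15.1], np.float64(91.4)), (260, [229.3, 5.1], np.float64(91.7)), (280, [229.8, -6.2], np.float64(91.2)), (300, [230.2, -18.0], np.float64(91.4))]
```

Held level. Lower it at about 218 and release.

```bash
python3 -m creep '0 0 0 0.001 0.003 0.03 90;0 0 0 0.001 0.003 0.055 90;0 0 0 0.001 0.003 0.065 90;0 0 0 0.001 0.003 0.065 90;0 0 0 0.001 0.003 0.065 34;0 0 0 0.001 0.003 0.065 34;0 0 0 0.001 0.003 0.065 34'
python3 -m creep '0 0 0 0 0 -0.02 34;0 0 0 0 0 -0.06 34;0 0 0 0 0.03 -0.06 255;0 0 0 0 0.065 -0.06 255;0 0 0 0 0.065 -0.06 255'
python3 - <<'E'
from h import *
scan()
print(to(lane(278,-.7),10))
E
```

```text
clock: 23.6
eef_pos: [620.4, -121.3, 9.3]
tcp_rot: [3.142, 0.001, 2.909]
contact_force: [-0.3, 0.0, 0.1]
opening: 0.867
grasp_force: 0.0
clock: 24.22
eef_pos: [636.0, -56.2, 70.3]
tcp_rot: [3.141, 0.002, 2.911]
contact_force: [-0.1, 0.1, 0.3]
opening: 0.23
grasp_force: 0.0
tcp [ 2.867e+02 -1.000e-01] 70.0
0 15.4; 5 -; 10 23.1; 15 23.0; 20 23.7; 25 23.8; 30 24.0; 35 23.8; 40 23.2; 45 23.5; 50 24.6; 55 24.7; 60 24.6; 65 24.7; 70 24.6; 75 25.0; 80 24.9; 85 25.1; 90 24.8; 95 24.8; 100 24.6; 105 24.6; 110 24.6; 115 24.3; 120 23.6; 125 24.0; 130 23.7; 135 23.9; 140 23.7; 145 23.5; 150 15.3; 155 11.6; 160 3.6; 165 4.0; 170 -0.3; 175 -0.4; 180 -; 185 24.6; 190 24.7; 195 24.8; 200 24.8; 205 24.7; 210 24.8; 215 24.9; 220 24.9; 225 25.5; 230 25.5; 235 24.7; 240 24.8; 245 25.0; 
flange-up tops/hub tops 6429 x [191. 254.] y [-28.  31.]
flange-up tops/hub tops 5252 x [ 20. 155.] y [-31.  29.]
low 2080 x [110. 171.] y [-33.  30.]
low 336 x [ 3. 53.] y [15. 31.]
[-0.0005 -0.0087  0.06  ]
```

The fourth sink stands at about 219. Push it in.

```bash
python3 -m creep '0 0 0 0 0 0.03 255;0 0 0 0 0 0.058 255;0 0 0 0 0 0.058 255;0 0 0 0 -0.012 0.058 255;0 0 0 0 -0.02 0.058 255;0 0 0 0 -0.027 0.058 255;0 0 0 0 -0.034 0.058 255;0 0 0 0 -0.04 0.058 255'
python3 -m creep '0 0 0 0 -0.003 0 255;0 0 0 0 -0.006 0 255;0 0 0 0 -0.006 0 255'
python3 - <<'E'
from h import *
scan()
E
```

```text
clock: 25.28
eef_pos: [625.8, -97.3, 10.8]
tcp_rot: [3.142, 0.0, 2.909]
contact_force: [0.7, 1.7, 0.3]
opening: -0.003
grasp_force: 0.4
clock: 25.65
eef_pos: [624.3, -102.9, 10.5]
tcp_rot: [-3.141, -0.0, 2.909]
contact_force: [-0.4, -0.2, 0.0]
opening: 0.0
grasp_force: 0.0
tcp [239.9   0.7] 10.5
0 17.3; 5 -; 10 22.7; 15 24.5; 20 23.5; 25 23.7; 30 23.8; 35 23.7; 40 23.4; 45 23.7; 50 24.5; 55 24.5; 60 24.5; 65 24.5; 70 24.8; 75 25.0; 80 25.0; 85 24.9; 90 25.0; 95 24.7; 100 24.4; 105 24.5; 110 24.8; 115 24.3; 120 23.5; 125 23.9; 130 23.7; 135 23.7; 140 23.8; 145 23.3; 150 21.3; 155 22.8; 160 24.7; 165 24.7; 170 24.8; 175 24.7; 180 25.3; 185 25.1; 190 24.9; 195 25.1; 200 25.0; 205 24.8; 210 25.3; 215 25.9; 220 24.5; 225 -0.9; 230 -1.2; 235 46.8; 240 46.6; 245 -1.3; 
flange-up tops/hub tops 18419 x [ 24. 224.] y [-29.  31.]
low 491 x [ 5. 53.] y [14. 29.]
low 1754 x [107. 160.] y [ 3. 29.]
low 220 x [137. 153.] y [-34. -21.]
```

```bash
python3 -m creep '0 0 0 0 -0.002 0 255;0 0 0 0 -0.004 0 255;0 0 0 0 -0.004 0 255'
python3 - <<'E'
from h import *
scan()
E
```

```text
clock: 26.08
eef_pos: [623.6, -106.0, 10.7]
tcp_rot: [3.141, 0.0, 2.908]
contact_force: [1.0, 4.9, -0.4]
opening: -0.0
grasp_force: 2.3
tcp [236.5   0.7] 10.6
0 16.5; 5 -; 10 24.1; 15 24.5; 20 23.7; 25 24.2; 30 24.0; 35 23.7; 40 23.5; 45 24.0; 50 24.7; 55 24.7; 60 24.6; 65 24.6; 70 25.0; 75 25.1; 80 24.9; 85 25.1; 90 24.9; 95 24.7; 100 24.3; 105 24.5; 110 24.7; 115 24.2; 120 23.8; 125 23.9; 130 23.7; 135 23.9; 140 23.7; 145 23.3; 150 23.1; 155 24.5; 160 24.7; 165 24.7; 170 24.6; 175 25.0; 180 25.4; 185 25.0; 190 25.1; 195 25.0; 200 25.0; 205 25.0; 210 65.4; 215 24.8; 220 -0.3; 225 -1.0; 230 -1.8; 235 46.6; 240 -1.4; 245 -1.3; 
flange-up tops/hub tops 18608 x [ 24. 221.] y [-29.  31.]
low 1715 x [106. 158.] y [ 1. 29.]
low 513 x [ 3. 54.] y [13. 29.]
low 166 x [137. 151.] y [-34. -23.]
```

```bash
python3 -m creep '0 0 0 0 -0.002 0 255;0 0 0 0 -0.002 0 255;0 0 0 0 -0.002 0 255'
python3 -m creep '0 0 0 0 0.02 0 255;0 0 0 0 0.05 0 255;0 0 0 0 0.05 -0.06 255;0 0 0 0 0.05 -0.12 255;0 0 0 -0.02 0.05 -0.12 255;0 0 0 -0.02 0.05 -0.12 255;0 0 0 -0.02 0.05 -0.12 255'
python3 - <<'E'
from h import *
from rig import r
scan()
f=r.grab_frame("wrist");P=fpts(f)
def w(x,y,R=36):
    pass
for n in("scene","side"):
    g=r.grab_frame(n);Q=pts(g);im=g["img"];ok=g["range_z"]>0
    e=Q[...,:2]-O;x=e@U;y=e@V
    m=ok&(abs(y)<34)&(x>0)&(x<260)&(Q[...,2]>18)&(Q[...,2]<34)&(im.min(2)>110)
    print(n,"tops x",np.round(np.percentile(x[m],[1,99])),"y",np.round(np.percentile(y[m],[1,99])))
    # stray grey sinks / bystanders on bench
    for lab,c,lo,hi in(("bottle",(657,277),50,115),("block",(574,345),15,40),("driver",(372,-165),3,32)):
        k=ok&(np.hypot(Q[...,0]-c[0],Q[...,1]-c[1])<(95 if lab=="driver" else 45))&(Q[...,2]>lo)&(Q[...,2]<hi)
        print(lab,k.sum(),np.round(np.percentile(Q[k][:,:2],[3,97],0)).tolist() if k.any() else None)
E
```

```text
clock: 26.5
eef_pos: [623.5, -106.8, 10.8]
tcp_rot: [3.139, 0.0, 2.908]
contact_force: [2.5, 12.4, 1.0]
opening: -0.002
grasp_force: 6.0
clock: 27.38
eef_pos: [652.7, -64.1, 129.4]
tcp_rot: [-3.141, -0.002, 2.909]
contact_force: [0.2, 0.0, -0.3]
opening: -0.001
grasp_force: 0.0
tcp [283.8 -18.3] 129.3
0 11.9; 5 -; 10 24.1; 15 24.4; 20 23.7; 25 23.8; 30 24.3; 35 23.8; 40 23.0; 45 23.6; 50 24.2; 55 24.9; 60 24.8; 65 25.2; 70 24.9; 75 24.9; 80 24.9; 85 24.8; 90 25.0; 95 24.8; 100 24.4; 105 24.6; 110 24.7; 115 24.0; 120 23.6; 125 23.5; 130 23.6; 135 23.8; 140 23.7; 145 23.4; 150 21.6; 155 24.0; 160 24.9; 165 24.7; 170 24.6; 175 24.9; 180 25.2; 185 25.1; 190 25.0; 195 25.2; 200 25.1; 205 24.8; 210 24.8; 215 24.4; 220 21.4; 225 -0.8; 230 -1.1; 235 -1.1; 240 -1.3; 245 -1.4; 
flange-up tops/hub tops 8560 x [ 22. 222.] y [-30.  30.]
low 597 x [108. 156.] y [ 1. 30.]
low 308 x [ 7. 52.] y [15. 31.]
low 286 x [118. 157.] y [-34. -18.]
scene tops x [ 18. 219.] y [-31.  31.]
bottle 219 [[649.0, 260.0], [680.0, 292.0]]
block 249 [[553.0, 316.0], [604.0, 371.0]]
driver 586 [[295.0, -244.0], [449.0, -96.0]]
side tops x [ 16. 219.] y [-28.  33.]
bottle 190 [[639.0, 260.0], [670.0, 291.0]]
block 219 [[546.0, 314.0], [599.0, 371.0]]
driver 556 [[329.0, -245.0], [400.0, -90.0]]
```

The row is tight, level and inside the lane (last flange edge at about 222 of 232), and the bystanders haven't moved.

```bash
python3 -c "
from rig import r
print(r.sign_off())"
```

```text
the job is handed in; nothing more can be done
None
```

I handed the job in at about 27 s: by my last measurements all four sinks stand level in the free lane, alternately flange down and up and pushed tight against the closed end. The last flange edge is about 222 mm along the 232 mm lane. The third sink tilted about 23° in the grip when I first lowered it onto its neighbour's flange, but I set it level again. The flux bottle, fin block and screwdriver stayed in place; sign-off returned no verdict.

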